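# Air the date container with its lever and latch it again

### The job

Air the dates: with the fingertips, press the red lever paddle on the front of the olive date container down until its lid stands wide open, and keep it open for a good two seconds. Then let the lever come up slowly under the finger, so that the lid eases down over some three seconds or more and does not slam, and with the lid shut push the black latch knob sideways, away from the lever, fully home. Work the lid through its lever only, without touching the lid itself, grasp nothing, and leave the cups, coaster, dallah and spare box where they stand.

Things in the scene. Friction and masses are not known exactly. Their poses are not given: they have to be found in the camera images.
- container: Olive green plastic date container, 160 (x) by 240 (y) by 122 mm high without lid, fixed to the shelf. Origin: centre of its underside, on the shelf top, z up. Its front, with lever and latch, faces its own -x; the lever is at y = -60 mm, the latch at y = +30 to +65 mm. Shut, the lid's top is at z = 130 mm (132 over its raised panel).
- lid (a joint): Opening of the lid in rad: 0 shut, 1.26 at its stop; 0.95 and more is wide open. Flat olive plate 166 by 246 by 8 mm, about 0.2 kg, hinged along the container's back (+x) rim: its front edge swings up and back, away from the lever. Linked to the lever both ways: lid angle = 3 x lever angle. If the lever is let go, the lid falls shut with a slam.
- lid_edge (a point): Middle of the lid's front edge, on its upper face (moves with the lid, 163 mm from the hinge).
- lever (a joint): Turn of the lever in rad: 0 up (lid shut), 0.32 lid wide open, 0.42 down at its stop. Its pivot line is parallel to the container's y, at container x = -90, z = 105 mm. The lid's weight pushes the paddle up with 2 to 9 N (most near the shut end), so it follows a rising finger by itself.
- paddle (a point): Middle of the upper face of the red lever paddle: 48 mm (container x) by 64 mm (y), 10 mm thick, 80 mm in front of the lever's pivot. It moves with the lever. Lever up: paddle level, upper face at z = 111 mm, its middle 90 mm in front of the container's front wall. Pressed 26 mm straight down it opens the lid wide; the stop comes at about 33 mm. The space around and under it is free.
- latch (a joint): Slide of the latch bolt in m: 0 to 0.008 at the start (open), 0.035 fully home at its stop. It slides towards the container's +y, away from the lever, with 1 to 2 N of friction, and stays where it is left. Open, it does not hinder the lid.
- latch_knob (a point): Middle of the top of the black latch knob, upright on an aluminium ledge: 22 mm (container x) by 16 mm (y), 36 mm tall, top at z = 130, ledge top at z = 94 mm; 25 mm in front of the front wall. It moves with the latch. Push it on the side that faces the lever, where some 60 mm are free between the knob and the lever's bracket (top z = 122, near face y = -38 mm).
- cup_white: White ceramic cup without handle, 68 mm across, 65 mm tall, loose. Origin at the centre of its underside.
- cup_blue: Blue ceramic cup, the same size, loose. Origin at the centre of its underside.
- cup_clay: Terracotta cup, the same size, loose. Origin at the centre of its underside.
- coaster: Aluminium coaster, disc 90 mm across, 6 mm thick, loose, lying flat in front of the container. Origin at the centre of its underside.
- dallah: Insulated steel coffee pot (dallah) with brass lid, 124 mm across, 246 mm tall, spout and handle reach 110 mm from its axis; loose, beside the container. Origin at the centre of its underside.
- spare_box: Closed olive date box, 136 by 156 by 97 mm, loose, beside the container. Origin at the centre of its underside.

How it is judged:
By the outcome, as a careful person would: the job done as asked, in the order asked, and still so for the second after the job is handed in, with the robot touching nothing.
It also fails if it takes over 70 s, if anything falls off the work surface, if the arm or the gripper's body presses on something with over 40 N, if the wrist force passes 120 N, or if a joint passes its speed limit or range.

### The arm

A 7-joint arm with a two-finger parallel gripper is mounted at the origin on the work surface. World frame = base frame: x ahead of the robot, y to its left, z up, the work surface at z = 0. Lengths are in m, angles in rad, forces in N, time in s.
With the tool pointing down it reaches from about 0.425 to 0.875 m from the base axis. Payload 4.7 kg.
Tool frame: the origin (TCP) lies midway between the tips of the shut fingers; the grasp point (between the pads) lies ctrl.grasp_offset behind it (ctrl.grasp_offset is the distance from the TCP to the grasp point, in m); z points along the fingers, y is the line along which they close (so a half turn about z gives the same grasp; the last joint's range is limited). The gripper opens to 87 mm and grips with 3 to 60 N. Pads are 19 mm wide; open, the fingers measure 117 mm over their backs; the gripper's body (75 mm by 190 mm) begins 51 mm behind the grasp point.
Start: joints at [-1.18, 0.321, -0.07, 1.45, 0.023, 1.371, -0.057], TCP at [0.239, 0.604, 0.223] pointing down, gripper open.
Joint ranges: [-2.86, 2.86], [-0.3, 2.09], [-1.38, 1.24], [0.06, 2.45], [-1.56, 4.7], [0.09, 2.05], [-2.69, 2.69]. Speed limits (rad/s): [2.57, 2.57, 3.14, 3.14, 3.14, 3.14, 3.14].

### API

Orientations are given as a rotation vector (axis times angle).
In Python, from bench import ctrl gives the robot as it stands. The module is installed in compiled form; this text tells all that it offers.
- The arm moves only by the tool jog_arm, never from a script. Its argument "moves" is one flat list of numbers, 7 for each row, row after row: the shift along the tool's x, y, z in units of 30 cm (1.0 is 30 cm), then the turn, a rotation vector about the tool's x, y, z in units of 60 degrees (1.0 is 60 degrees), then the gripper's target within -1 to 1 (fully open at 1, half-way at 0, shut at -1). In form: [x, y, z, wx, wy, wz, fingers, x, y, z, wx, wy, wz, fingers, ...]. A call has exactly 8 rows; each row is the pose to reach, as a shift and turn from the pose commanded when the call began, along the tool's axes at that moment; what a row does not reach only later rows make up. A row lasts 1/8 s, in which the tool goes at most 62.5 mm and 10.7 degrees, less where a joint would pass 70% of its speed; a pose out of reach is approached as far as the arm can. A call with a number of a shift or a turn outside -1 to 1 is refused whole. A call with a gripper value outside its range is refused whole. The fingers move at their own pace and stop on an object; "newtons" is the grip in N (left out, the last holds). Time passes only in rows, so rows that repeat a pose let the fingers close, or fill a call up. It gives the time, the measured TCP pose, the force, the opening and the grip force at its end, in the units of the state.
- ctrl.get_state(): the state, without advancing time (a new reading comes with each control period).
- ctrl.get_image(name): name is "scene" or "side" or "wrist"; returns a dict with "pixels" (480x640x3 uint8, red, green, blue), "fx", "fy", "cx", "cy" (pixels), "xyz" and "rotation" of the camera in the world; the wrist camera has in their place "tool_from_camera" (4x4, takes a point from camera to tool coordinates, whose origin is the TCP and whose axes are the flange's). Camera axes: x right, y up, looking along -z (the intrinsics and any distortion apply to the point x, -y, -z); pixel columns grow to the right and rows downward; lengths in m; the calibration is good to about 2 mm. A picture is of the moment at which its call begins: read the wrist's pose just before it. There is no depth.
- ctrl.close_job(): hands the job in; it is judged then, once.
The state is a dict: "time": time; "joint_positions": joint angles; "qd": joint speeds; "joint_torque": joint torques, N m; "position": TCP position; "tool_rot": TCP orientation; "ft_force": force on the tool from outside, world axes, zero at the start; "torque": the same for the moment, N m; "grip_width": opening from 0.0 (shut) to 1.0 (fully open); "grip_force": force on a finger pad.
Only numpy, scipy, OpenCV 4.12 (cv2) and the standard library are available. Lean on these libraries where they do the work, as an engineer would, in place of code of your own. Each camera call takes 0.05 s, during which the arm holds its last target. There are 200 camera calls.

## Working session

There is one attempt and no reset: what is moved stays moved. The work goes in short steps, Python scripts to look and compute and a tool call to move; the robot and the scene stay as the last step left them, time stands still between calls to the robot, and variables do not carry over. Pictures are saved under pics/ and viewed, at most 10 in all, crops included, and the job is handed in when it is done.

Besides the shell and the picture viewer there is one more tool, called after "Request:" in YAML: its name, and indented under it one key for each argument. jog_arm: Moves the arm, as the interface text tells. Its arguments: {"type":"object","properties":{"moves":{"type":"array"},"newtons":{"type":"number"}},"required":["moves"]}

```bash
mkdir -p pics
python3 - <<'E'
from bench import ctrl
import cv2,numpy as np
s=ctrl.get_state(); print(s, ctrl.grasp_offset)
for n in ["scene","side"]:
    i=ctrl.get_image(n); cv2.imwrite(f"pics/{n}0.png",i["pixels"][:,:,::-1])
    print(n,{k:np.round(v,4).tolist() for k,v in i.items() if k!="pixels"})
E
```

```text
{'time': 0.0, 'joint_positions': array([-1.17992908,  0.32181046, -0.07007604,  1.45165026,  0.02258314,
        1.37080235, -0.05689836]), 'qd': array([-3.40193630e-04,  5.89708868e-04, -4.01993475e-04,  4.24708305e-05,
        1.09065418e-03,  1.83372654e-03,  3.56063532e-04]), 'joint_torque': array([ 3.63611298e-04, -4.91290569e+01, -4.03707353e-01, -3.12532532e+01,
       -6.38120086e-02,  4.37305472e-02,  1.70811836e-04]), 'position': array([0.23899095, 0.60388333, 0.221482  ]), 'tool_rot': array([-5.88248591e-01, -3.08575168e+00,  2.92821593e-03]), 'ft_force': array([-0.02936973, -1.05950562, -0.23406395]), 'torque': array([-0.01868741, -0.01821353, -0.02080262]), 'grip_force': 0.0, 'grip_width': 1.0033366831637263} 0.0187
scene {'fx': 574.1157, 'fy': 574.1157, 'cx': 316.7242, 'cy': 232.3374, 'xyz': [1.5371, -0.4336, 0.8093], 'rotation': [0.876, 0.5575, 0.9889]}
side {'fx': 549.0293, 'fy': 549.0293, 'cx': 312.1613, 'cy': 237.8456, 'xyz': [0.2648, -0.8312, 0.9452], 'rotation': [0.8338, -0.1393, -0.2953]}
```

View pics/scene0.png

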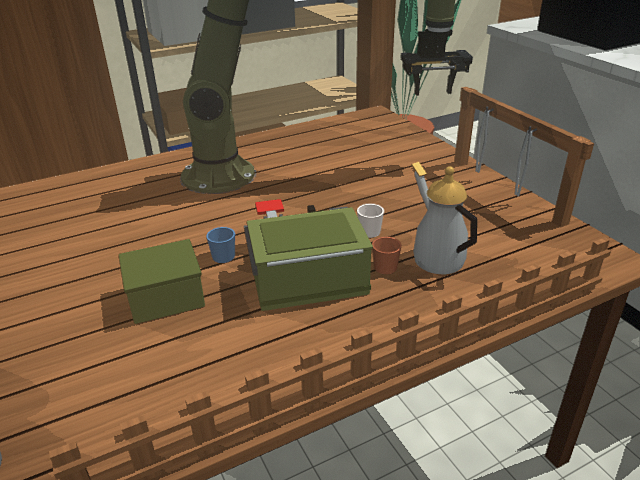

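View pics/side0.png

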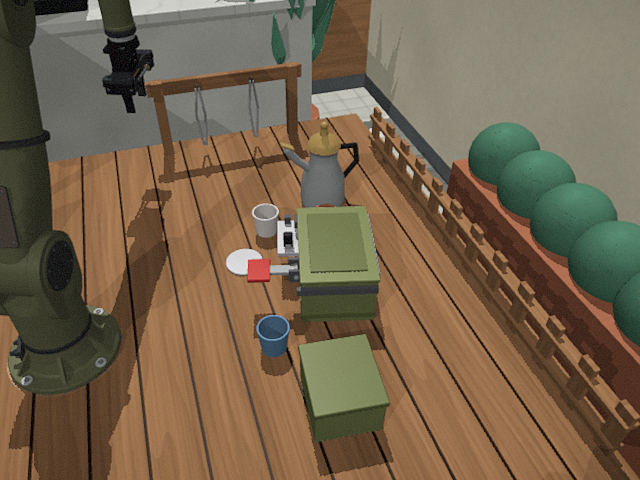

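The scene view shows the container's back at about (310,260), the paddle at (270,207) and the knob at (311,209). The side view shows the paddle at (259,270), the knob near (288,238), the lid corners, and the cups on either side. I'll enlarge both.

Run:
```python
import cv2
a=cv2.imread("pics/side0.png")[190:340,220:420]; cv2.imwrite("pics/side0c.png",cv2.resize(a,None,fx=4,fy=4,interpolation=cv2.INTER_CUBIC))
a=cv2.imread("pics/scene0.png")[190:320,200:400]; cv2.imwrite("pics/scene0c.png",cv2.resize(a,None,fx=4,fy=4,interpolation=cv2.INTER_CUBIC))
```

```text
(no output)
```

View pics/side0c.png

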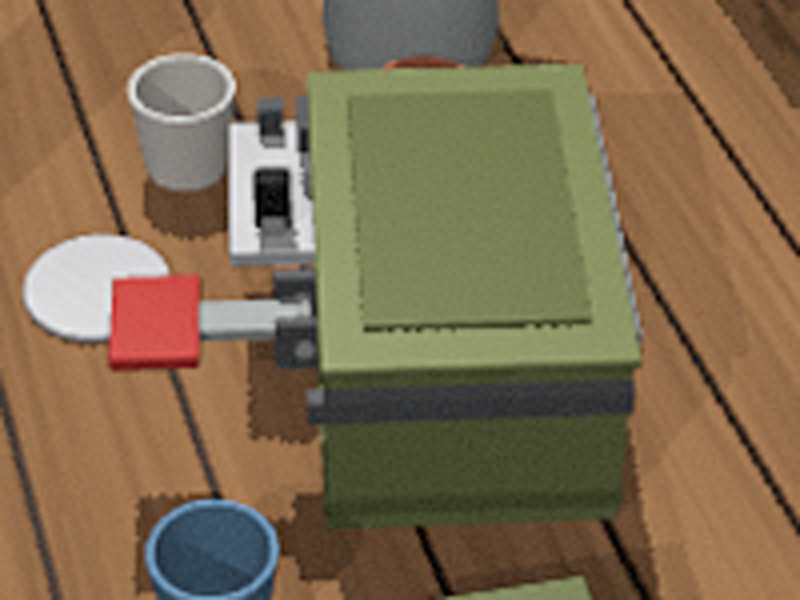

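View pics/scene0c.png

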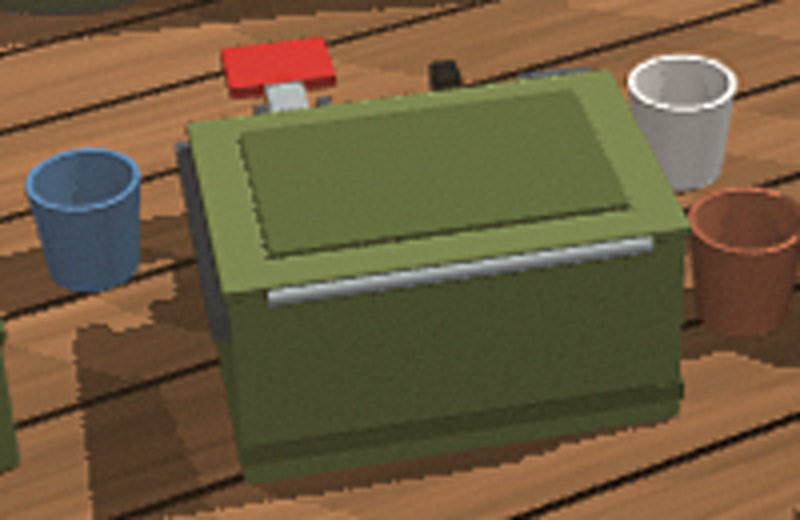

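The side crop shows the lid's top corners, the red paddle's top face (114,278)–(200,358) and the knob top near (272,182). The scene crop shows the same points from behind. I'll fit the container pose with both views.

```bash
cat > h.py <<'E'
import numpy as np
from scipy.spatial.transform import Rotation as R
C={'scene':(574.1157,316.7242,232.3374,[1.5371,-.4336,.8093],[.876,.5575,.9889]),
   'side':(549.0293,312.1613,237.8456,[.2648,-.8312,.9452],[.8338,-.1393,-.2953])}
def proj(n,P):
    f,cx,cy,t,r=C[n]; p=R.from_rotvec(r).inv().apply(np.atleast_2d(P)-t)
    return np.c_[cx+f*p[:,0]/-p[:,2], cy-f*p[:,1]/-p[:,2]]
def ray(n,uv,z):
    f,cx,cy,t,r=C[n]; d=R.from_rotvec(r).apply([(uv[0]-cx)/f,-(uv[1]-cy)/f,-1]); t=np.array(t)
    return t+d*(z-t[2])/d[2]
E
cat > fit.py <<'E'
from h import *
from scipy.optimize import least_squares
L=np.array([[-83,123,130],[83,123,130],[83,-123,130],[-83,-123,130],[-194,-28,111],[-146,-28,111],[-146,-92,111],[-194,-92,111]])/1e3
S=np.array([[308,72],[583,66],[638,365],[322,373],[114,278],[199,277],[200,356],[110,358]])/4+[220,190]
B=np.array([[605,72],[690,230],[228,293],[188,126],[327,38],[336,80],[231,90],[222,48]])/4+[200,190]
W=lambda p,L:R.from_rotvec([0,0,p[3]]).apply(L)+p[:3]
f=lambda p:np.r_[(proj('side',W(p,L))-S).ravel(),(proj('scene',W(p,L))-B).ravel()]
s=least_squares(f,[.6,0,0,0],loss='soft_l1');p=s.x
print(p.round(4)); print(f(p).reshape(-1,2).round(1).tolist())
pi=np.linalg.inv
kt=np.array([272,182])/4+[220,190]; kb=np.array([443,72])/4+[200,190]
for n,k in(('side',kt),('scene',kb)): print(n,'knob cont',R.from_rotvec([0,0,-p[3]]).apply(ray(n,k,.13+p[2])-p[:3]).round(4))
for n,c in(('paddle',[-.17,-.06,.111]),('knob',[-.105,.03,.13])): print(n,W(p,np.array([c])).round(4))
for n,k,z in(('white',(182,90),.065),('blue',(213,545),.065),('coaster',(97,288),.006)): print(n,ray('side',np.array(k)/4+[220,190],z).round(3))
E
python3 fit.py
```

```text
[ 0.6008  0.0105 -0.0025 -0.2699]
[[-0.4, -0.3], [0.2, -0.5], [0.8, -0.9], [-0.7, -0.5], [-0.6, -0.7], [0.1, -1.1], [-0.5, 0.2], [-0.8, 0.4], [1.3, 0.2], [0.5, 0.5], [-2.0, 1.2], [-0.6, 0.2], [-0.7, 0.4], [0.2, -0.3], [-0.3, 0.5], [-0.5, 1.1]]
side knob cont [-0.105  0.024  0.13 ]
scene knob cont [-0.1071  0.0292  0.13  ]
paddle [[ 0.4209 -0.002   0.1085]]
knob [[0.5076 0.0674 0.1275]]
white [0.495 0.232 0.065]
blue [ 0.418 -0.129  0.065]
coaster [0.413 0.133 0.006]
```

```bash
cat >> h.py <<'E'
P=None
def cw(c,p):return R.from_rotvec([0,0,p[3]]).apply(c)+np.r_[p[:3]]
def delta(s,tgt,yaw,tilt=0):
    T=R.from_rotvec(s['tool_rot'])
    # tool z down, tool y along container y; tilt about container y
    G=R.from_euler('ZY',[yaw,tilt])*R.from_matrix(np.c_[[-1,0,0],[0,1,0],[0,0,-1.]])
    return (T.inv().apply(np.array(tgt)-s['position'])/.3).round(4),((T.inv()*G).as_rotvec()/(np.pi/3)).round(4)
E
sed -i 's/^s=least.*/s=least_squares(lambda q:f(np.r_[q[:2],0,q[2]]),[.6,0,0],loss="soft_l1");p=np.r_[s.x[:2],0,s.x[2]]/' fit.py
cat >> fit.py <<'E'
from bench import ctrl
s=ctrl.get_state()
print(delta(s,cw([-.165,-.06,.17],p),p[3]), cw([-.165,-.06,.17],p))
E
python3 fit.py
```

```text
[ 0.6013  0.0091  0.     -0.2701]
[[0.0, -0.8], [0.8, -1.0], [1.4, -1.3], [-0.3, -0.9], [-0.3, -1.2], [0.4, -1.6], [-0.1, -0.2], [-0.5, -0.1], [0.9, -0.5], [0.1, -0.2], [-2.6, 0.5], [-1.2, -0.5], [-1.2, -0.2], [-0.3, -1.0], [-0.9, -0.1], [-1.0, 0.4]]
side knob cont [-0.1059  0.0224  0.13  ]
scene knob cont [-0.1039  0.0297  0.13  ]
paddle [[ 0.4215 -0.0034  0.111 ]]
knob [[0.5081 0.066  0.13  ]]
white [0.495 0.232 0.065]
blue [ 0.418 -0.129  0.065]
coaster [0.413 0.133 0.006]
(array([-1.3268, -1.6564,  0.1749]), array([-0.0017,  0.    , -0.1018])) [ 0.42629797 -0.00468447  0.17      ]
```

Request:
jog_arm:
  moves: [-0.04,-0.05,0,0,0,-0.01,-1,-0.12,-0.15,0,0,0,-0.02,-1,-0.22,-0.28,0,0,0,-0.04,-1,-0.33,-0.42,0,0,0,-0.05,-1,-0.44,-0.56,0,0,0,-0.07,-1,-0.55,-0.69,0,0,0,-0.09,-1,-0.62,-0.78,0,0,0,-0.1,-1,-0.65,-0.82,0,0,0,-0.1,-1]
  newtons: 10

```text
time: 1.1
position: [0.3305, 0.3021, 0.2225]
tool_rot: [-0.43, -3.112, -0.0]
ft_force: [-1.1, 0.8, -0.1]
grip_width: 0.171
grip_force: 0.0
```

```bash
python3 fit.py | tail -1; python3 -c "
from bench import ctrl;s=ctrl.get_state();print(s['joint_positions'].round(2),s['position'],s['time'],s['grip_width'])"
```

```text
(array([-0.5848, -0.8977,  0.1747]), array([ 0.0001, -0.0001, -0.0045])) [ 0.42629797 -0.00468447  0.17      ]
[-0.91 -0.11  0.1   1.93  0.01  1.33  0.48] [0.33052204 0.30213876 0.2224714 ] 1.1 0.1712689253452577
```

Request:
jog_arm:
  moves: [-0.06,-0.06,0,0,0,0,-1,-0.18,-0.17,0,0,0,0,-1,-0.3,-0.29,0,0,0,0,-1,-0.42,-0.42,0,0,0,0,-1,-0.49,-0.56,0,0,0,0,-1,-0.54,-0.71,0.02,0,0,-0.004,-1,-0.57,-0.84,0.06,0,0,-0.004,-1,-0.585,-0.9,0.1,0,0,-0.004,-1]

```text
time: 2.1
position: [0.4267, -0.0046, 0.1923]
tool_rot: [0.422, 3.112, 0.0]
ft_force: [-0.0, 0.7, -0.2]
grip_width: 0.008
grip_force: 0.0
```

```bash
python3 fit.py | tail -1
python3 - <<'E'
from bench import ctrl
import cv2,numpy as np
s=ctrl.get_state();print(s['joint_positions'].round(2),s['position'],s['tool_rot'],s['time'],s['grip_width'],s['ft_force'])
i=ctrl.get_image("side")["pixels"][:,:,::-1]; i=i[140:290,180:380]
i=cv2.resize(i,None,fx=4,fy=4,interpolation=2)
cv2.imwrite("pics/p1.png",i)
E
```

```text
(array([ 0.0013, -0.0006,  0.0744]), array([0.0003, 0.0005, 0.0004])) [ 0.42629797 -0.00468447  0.17      ]
[-0.62 -0.19  0.51  2.03  0.09  1.28  1.16] [ 0.42671508 -0.00463051  0.19232981] [4.22385298e-01 3.11250000e+00 4.28380464e-04] 2.1 0.007839949017258145 [-0.00941946  0.74176812 -0.20877284]
```

View pics/p1.png

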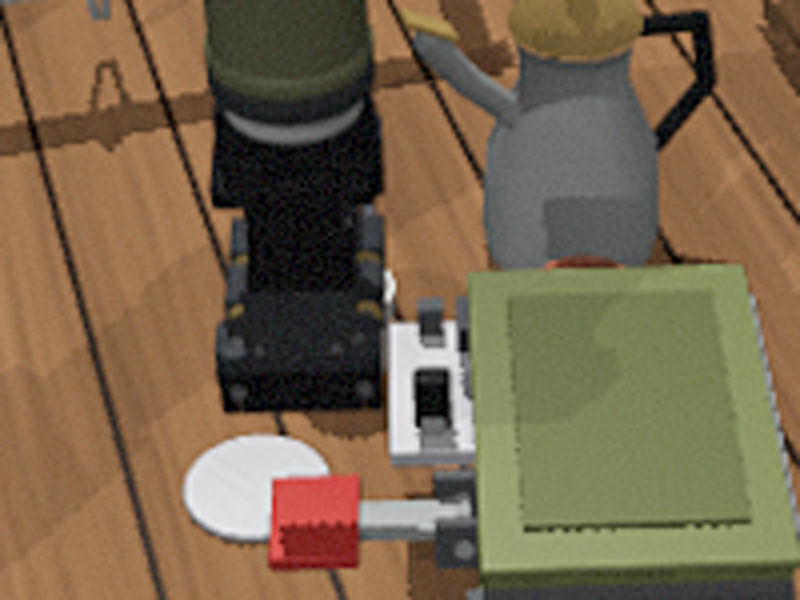

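The picture shows the gripper above the paddle, whose top centre is at about (315,515). The gripper's shadow falls on it, the fingers are hidden behind the body, and nothing has been disturbed. I'll descend.

Request:
jog_arm:
  moves: [0,0,0.02,0,0,0,-1,0,0,0.06,0,0,0,-1,0,0,0.1,0,0,0,-1,0,0,0.14,0,0,0,-1,0,0,0.18,0,0,0,-1,0,0,0.2,0,0,0,-1,0,0,0.22,0,0,0,-1,0,0,0.225,0,0,0,-1]

```text
time: 3.15
position: [0.4264, -0.0033, 0.1248]
tool_rot: [-0.42, -3.113, 0.0]
ft_force: [0.1, 1.0, 0.7]
grip_width: 0.006
grip_force: 0.0
```

Request:
jog_arm:
  moves: [0,0,0.02,0,0,0,-1,0,0,0.03,0,0,0,-1,0,0,0.04,0,0,0,-1,0,0,0.05,0,0,0,-1,0,0,0.06,0,0,0,-1,0,0,0.07,0,0,0,-1,0,0,0.08,0,0,0,-1,0,0,0.085,0,0,0,-1]

```text
time: 4.15
position: [0.4266, -0.0032, 0.1003]
tool_rot: [-0.42, -3.113, -0.001]
ft_force: [-3.5, 0.7, 7.0]
grip_width: 0.007
grip_force: 4.1
```

Request:
jog_arm:
  moves: [0,0,0.005,0,0,0,-1,0,0,0.01,0,0,0,-1,0,0,0.016,0,0,0,-1,0,0,0.022,0,0,0,-1,0,0,0.028,0,0,0,-1,0,0,0.034,0,0,0,-1,0,0,0.038,0,0,0,-1,0,0,0.04,0,0,0,-1]

```text
time: 5.15
position: [0.4276, -0.0033, 0.0882]
tool_rot: [0.419, 3.111, 0.001]
ft_force: [0.8, -1.5, 4.3]
grip_width: 0.005
grip_force: 1.9
```

Run:
```python
from bench import ctrl
import cv2,numpy as np
s=ctrl.get_state();print(s['position'],s['time'],s['ft_force'])
a=ctrl.get_image("side")["pixels"][:,:,::-1][130:330,200:420]
b=ctrl.get_image("scene")["pixels"][:,:,::-1][110:310,220:400]
cv2.imwrite("pics/p2.png",cv2.resize(np.hstack([a,b]),None,fx=2,fy=2,interpolation=2))
```

```text
[ 0.42758791 -0.00332493  0.08822133] 5.15 [ 0.76085649 -1.54763476  4.27930642]
```

View pics/p2.png

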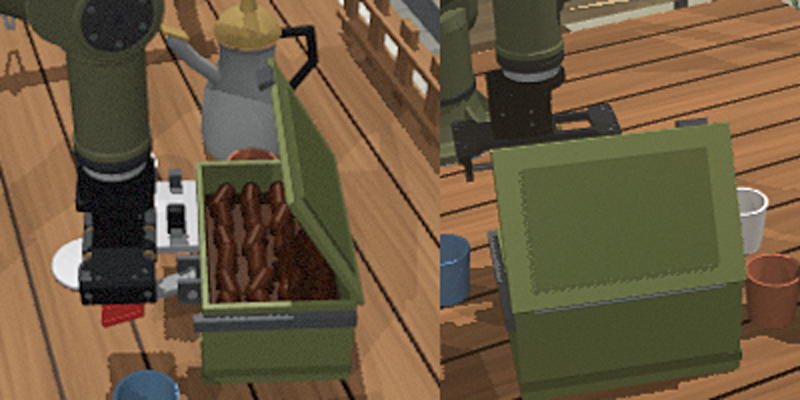

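The lid stands well open, with the dates visible. In the scene half, its front corners are at (495,150) and (730,123). I'll work out the angle.

Run:
```python
from h import *
p=[.6013,.0091,0,-.2701]
for t in(.85,.95,1.05,1.1,1.15,1.2,1.26):
    c=[[.08-.163*np.cos(t),y,.13+.163*np.sin(t)] for y in(-.123,.123)]
    q=proj('scene',cw(c,p)); s=proj('side',cw(c,p)); print(t,((q-[220,110])*2+[440,0]).round(0).tolist(),((s-[200,130])*2).round(0).tolist())
```

```text
0.85 [[487.0, 148.0], [719.0, 121.0]] [[258.0, 214.0], [242.0, 67.0]]
0.95 [[487.0, 145.0], [723.0, 118.0]] [[271.0, 205.0], [254.0, 59.0]]
1.05 [[487.0, 144.0], [726.0, 116.0]] [[286.0, 198.0], [267.0, 53.0]]
1.1 [[488.0, 144.0], [728.0, 116.0]] [[294.0, 195.0], [273.0, 49.0]]
1.15 [[488.0, 144.0], [730.0, 116.0]] [[302.0, 191.0], [280.0, 47.0]]
1.2 [[489.0, 145.0], [733.0, 117.0]] [[310.0, 189.0], [287.0, 44.0]]
1.26 [[489.0, 146.0], [735.0, 118.0]] [[320.0, 186.0], [295.0, 41.0]]
```

The side view's corner at x≈275 gives a lid angle of about 1.1 rad, which is wide open. I'll hold it for 3 s.

Request:
jog_arm:
  moves: [0,0,0,0,0,0,-1,0,0,0,0,0,0,-1,0,0,0,0,0,0,-1,0,0,0,0,0,0,-1,0,0,0,0,0,0,-1,0,0,0,0,0,0,-1,0,0,0,0,0,0,-1,0,0,0,0,0,0,-1]

```text
time: 6.25
position: [0.4265, -0.0032, 0.0876]
tool_rot: [0.419, 3.113, 0.0]
ft_force: [1.7, 0.6, 3.7]
grip_width: 0.004
grip_force: 1.7
```

Request:
jog_arm:
  moves: [0,0,0,0,0,0,-1,0,0,0,0,0,0,-1,0,0,0,0,0,0,-1,0,0,0,0,0,0,-1,0,0,0,0,0,0,-1,0,0,0,0,0,0,-1,0,0,0,0,0,0,-1,0,0,0,0,0,0,-1]

```text
time: 7.25
position: [0.4265, -0.0033, 0.0875]
tool_rot: [0.419, 3.113, 0.0]
ft_force: [1.1, 1.0, 4.4]
grip_width: 0.006
grip_force: 1.7
```

Request:
jog_arm:
  moves: [0,0,0,0,0,0,-1,0,0,0,0,0,0,-1,0,0,0,0,0,0,-1,0,0,0,0,0,0,-1,0,0,0,0,0,0,-1,0,0,0,0,0,0,-1,0,0,0,0,0,0,-1,0,0,0,0,0,0,-1]

```text
time: 8.25
position: [0.4265, -0.0033, 0.0876]
tool_rot: [-0.42, -3.113, -0.0]
ft_force: [1.6, 1.5, 4.0]
grip_width: 0.005
grip_force: 1.7
```

Request:
jog_arm:
  moves: [0,0,-0.001,0,0,0,-1,0,0,-0.003,0,0,0,-1,0,0,-0.005,0,0,0,-1,0,0,-0.007,0,0,0,-1,0,0,-0.009,0,0,0,-1,0,0,-0.011,0,0,0,-1,0,0,-0.013,0,0,0,-1,0,0,-0.015,0,0,0,-1]

```text
time: 9.25
position: [0.4258, -0.0032, 0.0918]
tool_rot: [-0.419, -3.112, 0.0]
ft_force: [-3.3, 2.6, 4.5]
grip_width: 0.0
grip_force: 2.7
```

Request:
jog_arm:
  moves: [0,0,-0.002,0,0,0,-1,0,0,-0.004,0,0,0,-1,0,0,-0.006,0,0,0,-1,0,0,-0.008,0,0,0,-1,0,0,-0.01,0,0,0,-1,0,0,-0.012,0,0,0,-1,0,0,-0.014,0,0,0,-1,0,0,-0.016,0,0,0,-1]

```text
time: 10.25
position: [0.4253, -0.0031, 0.0966]
tool_rot: [-0.419, -3.111, 0.0]
ft_force: [-5.3, 3.0, 5.3]
grip_width: 0.005
grip_force: 3.5
```

Request:
jog_arm:
  moves: [0,0,-0.002,0,0,0,-1,0,0,-0.004,0,0,0,-1,0,0,-0.006,0,0,0,-1,0,0,-0.008,0,0,0,-1,0,0,-0.01,0,0,0,-1,0,0,-0.012,0,0,0,-1,0,0,-0.014,0,0,0,-1,0,0,-0.016,0,0,0,-1]

```text
time: 11.25
position: [0.4252, -0.0031, 0.1015]
tool_rot: [-0.419, -3.111, -0.0]
ft_force: [-6.7, 3.0, 7.2]
grip_width: 0.009
grip_force: 4.1
```

Request:
jog_arm:
  moves: [0,0,-0.002,0,0,0,-1,0,0,-0.004,0,0,0,-1,0,0,-0.006,0,0,0,-1,0,0,-0.008,0,0,0,-1,0,0,-0.01,0,0,0,-1,0,0,-0.012,0,0,0,-1,0,0,-0.014,0,0,0,-1,0,0,-0.016,0,0,0,-1]

```text
time: 12.25
position: [0.4254, -0.0032, 0.1065]
tool_rot: [-0.419, -3.111, 0.0]
ft_force: [-7.0, 2.0, 8.5]
grip_width: 0.007
grip_force: 4.5
```

Request:
jog_arm:
  moves: [0,0,-0.002,0,0,0,-1,0,0,-0.004,0,0,0,-1,0,0,-0.006,0,0,0,-1,0,0,-0.008,0,0,0,-1,0,0,-0.01,0,0,0,-1,0,0,-0.012,0,0,0,-1,0,0,-0.014,0,0,0,-1,0,0,-0.016,0,0,0,-1]

```text
time: 13.25
position: [0.4266, -0.0037, 0.1115]
tool_rot: [0.42, 3.113, -0.001]
ft_force: [0.6, -0.0, -0.1]
grip_width: 0.004
grip_force: 0.0
```

Request:
jog_arm:
  moves: [0,0,-0.02,0,0,0,-1,0,0,-0.05,0,0,0,-1,0,0,-0.09,0,0,0,-1,0,0,-0.13,0,0,0,-1,0,0,-0.17,0,0,0,-1,0,0,-0.21,0,0,0,-1,0,0,-0.24,0,0,0,-1,0,0,-0.25,0,0,0,-1]

```text
time: 14.25
position: [0.4268, -0.0033, 0.1869]
tool_rot: [0.419, 3.113, 0.001]
ft_force: [0.0, -0.8, 0.1]
grip_width: 0.004
grip_force: 0.0
```

Run:
```python
from h import *
from bench import ctrl
import cv2
p=np.array([.6013,.0091,0,-.2701])
s=ctrl.get_state(); print(s['position'],s['ft_force'],s['joint_positions'].round(2)); print(delta(s,cw([-.107,-.008,.165],p),p[3]))
i=ctrl.get_image('wrist'); cv2.imwrite('pics/w1.png',i['pixels'][:,:,::-1])
M=np.array(i['tool_from_camera']);T=R.from_rotvec(s['tool_rot'])
for c in([-.105,.035,.13],[-.116,.027,.13],[-.094,.027,.13],[-.095,-.038,.122],[-.08,-.123,.13],[-.08,.12,.13]):
    t=T.inv().apply(cw(c,p)-s['position']); q=M[:3,:3].T@(t-M[:3,3]); print(c,i['cx']+i['fx']*q[0]/-q[2],i['cy']-i['fy']*q[1]/-q[2])
```

```text
[ 0.42679745 -0.00327504  0.18693967] [ 0.0072619  -0.82441968  0.13279217] [-0.62 -0.18  0.51  2.03  0.09  1.27  1.16]
(array([-0.1932,  0.1678,  0.0734]), array([0.0005, 0.0008, 0.0022]))
[-0.105, 0.035, 0.13] 477.8747296492876 367.36391295528097
[-0.116, 0.027, 0.13] 465.51101238291267 349.7340855817715
[-0.094, 0.027, 0.13] 462.1065204291639 384.56078208435645
[-0.095, -0.038, 0.122] 347.9166575669214 375.34439791073567
[-0.08, -0.123, 0.13] 202.33829242944256 405.5646654068256
[-0.08, 0.12, 0.13] 619.6369059602944 406.15580548254104
```

View pics/w1.png

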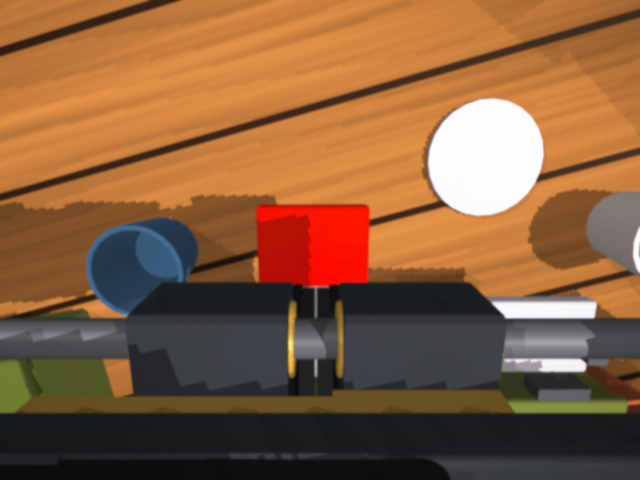

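The wrist view shows the paddle level (centre about (313,245)) and in line with the fingers at column 316. The gripper hides the knob. The cup and coaster are undisturbed. I'll move over the gap beside the knob.

Request:
jog_arm:
  moves: [-0.01,0.01,0,0,0,0,-1,-0.04,0.035,0,0,0,0,-1,-0.08,0.07,0,0,0,0,-1,-0.12,0.105,0,0,0,0,-1,-0.16,0.14,0,0,0,0,-1,-0.18,0.16,0.03,0,0,0,-1,-0.193,0.168,0.06,0,0,0,-1,-0.193,0.168,0.073,0,0,0,-1]

```text
time: 15.3
position: [0.495, 0.0298, 0.1631]
tool_rot: [-0.42, -3.112, 0.002]
ft_force: [-0.3, -0.3, 0.2]
grip_width: 0.008
grip_force: 0.0
```

Run:
```python
from h import *
from bench import ctrl
import cv2
p=np.array([.6013,.0091,0,-.2701])
s=ctrl.get_state(); print(s['position'],s['ft_force']); print(delta(s,cw([-.107,-.008,.115],p),p[3]))
a=ctrl.get_image("side")["pixels"][:,:,::-1][150:300,220:370]
b=ctrl.get_image("scene")["pixels"][:,:,::-1][150:300,250:370]
cv2.imwrite("pics/p3.png",cv2.resize(np.hstack([a,b]),None,fx=2.9,fy=2.9,interpolation=2))
```

```text
[0.49504754 0.0297536  0.16306731] [-0.33968195 -0.29812086  0.18081354]
(array([-0.0033,  0.0017,  0.1602]), array([-0.0012, -0.0016,  0.002 ]))
```

View pics/p3.png

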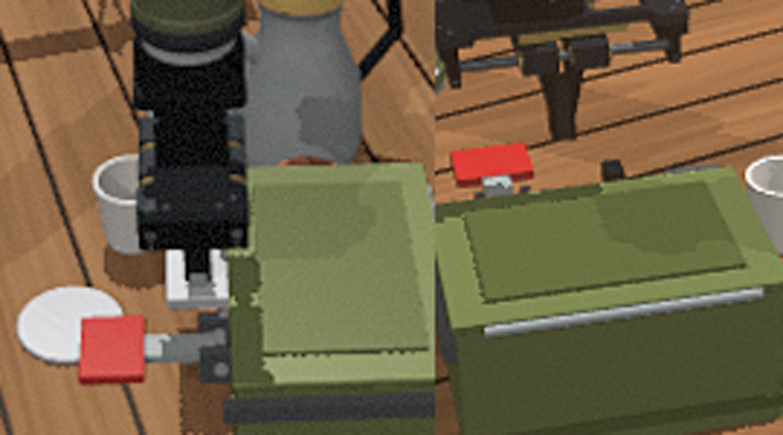

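The lid is shut. In the scene half, the fingertip at (563,138) lines up with the gap between the paddle bracket and the knob at (612,168). I'll descend.

Request:
jog_arm:
  moves: [0,0,0.01,0,0,0,-1,0,0,0.03,0,0,0,-1,0,0,0.05,0,0,0,-1,0,0,0.08,0,0,0,-1,0,0,0.11,0,0,0,-1,0,0,0.13,0,0,0,-1,0,0,0.15,0,0,0,-1,0,0,0.16,0,0,0,-1]

```text
time: 16.4
position: [0.4956, 0.0299, 0.116]
tool_rot: [-0.42, -3.113, 0.0]
ft_force: [-0.2, -0.3, -0.3]
grip_width: 0.002
grip_force: 0.0
```

Request:
jog_arm:
  moves: [0,0.005,0,0,0,0,-1,0,0.015,0,0,0,0,-1,0,0.025,0,0,0,0,-1,0,0.035,0,0,0,0,-1,0,0.045,0,0,0,0,-1,0,0.055,0,0,0,0,-1,0,0.065,0,0,0,0,-1,0,0.07,0,0,0,0,-1]

```text
time: 17.4
position: [0.5013, 0.0504, 0.1163]
tool_rot: [-0.419, -3.113, -0.0]
ft_force: [-0.5, -0.6, -0.2]
grip_width: 0.002
grip_force: 0.0
```

Request:
jog_arm:
  moves: [0,0.01,0,0,0,0,-1,0,0.02,0,0,0,0,-1,0,0.03,0,0,0,0,-1,0,0.04,0,0,0,0,-1,0,0.05,0,0,0,0,-1,0,0.06,0,0,0,0,-1,0,0.065,0,0,0,0,-1,0,0.07,0,0,0,0,-1]

```text
time: 18.4
position: [0.5067, 0.0706, 0.1163]
tool_rot: [-0.42, -3.113, -0.0]
ft_force: [-0.8, -1.5, 0.4]
grip_width: 0.005
grip_force: 0.8
```

Request:
jog_arm:
  moves: [0,0.005,0,0,0,0,-1,0,0.01,0,0,0,0,-1,0,0.015,0,0,0,0,-1,0,0.02,0,0,0,0,-1,0,0.025,0,0,0,0,-1,0,0.03,0,0,0,0,-1,0,0.035,0,0,0,0,-1,0,0.035,0,0,0,0,-1]

```text
time: 19.4
position: [0.5097, 0.0809, 0.1163]
tool_rot: [0.419, 3.113, 0.001]
ft_force: [-0.4, -0.9, -0.4]
grip_width: 0.008
grip_force: 0.3
```

Request:
jog_arm:
  moves: [0,0.003,0,0,0,0,-1,0,0.006,0,0,0,0,-1,0,0.009,0,0,0,0,-1,0,0.012,0,0,0,0,-1,0,0.015,0,0,0,0,-1,0,0.018,0,0,0,0,-1,0,0.02,0,0,0,0,-1,0,0.02,0,0,0,0,-1]

```text
time: 20.4
position: [0.5106, 0.0845, 0.1164]
tool_rot: [-0.421, -3.112, 0.004]
ft_force: [-2.8, -6.2, 2.7]
grip_width: 0.002
grip_force: 3.2
```

Request:
jog_arm:
  moves: [0,0.003,0,0,0,0,-1,0,0.006,0,0,0,0,-1,0,0.01,0,0,0,0,-1,0,0.012,0,0,0,0,-1,0,0.012,0,0,0,0,-1,0,0.012,0,0,0,0,-1,0,0.012,0,0,0,0,-1,0,0.012,0,0,0,0,-1]

```text
time: 21.4
position: [0.5107, 0.0846, 0.1164]
tool_rot: [-0.424, -3.109, 0.01]
ft_force: [-6.2, -12.0, 8.6]
grip_width: 0.005
grip_force: 6.7
```

Firmly at the stop: 12 N and no further motion. I'll back off along −y, then rise.

Request:
jog_arm:
  moves: [0,-0.01,0,0,0,0,-1,0,-0.03,0,0,0,0,-1,0,-0.05,0,0,0,0,-1,0,-0.07,0,0,0,0,-1,0,-0.08,0,0,0,0,-1,0,-0.08,-0.03,0,0,0,-1,0,-0.08,-0.08,0,0,0,-1,0,-0.08,-0.14,0,0,0,-1]

```text
time: 22.4
position: [0.506, 0.0669, 0.1599]
tool_rot: [0.419, 3.113, 0.001]
ft_force: [-0.0, -0.9, 0.6]
grip_width: 0.01
grip_force: 0.0
```

Request:
jog_arm:
  moves: [0,0,-0.05,0,0,0,-1,0.02,0,-0.1,0,0,0,-1,0.06,0,-0.16,0,0,0,-1,0.1,0,-0.22,0,0,0,-1,0.14,0,-0.28,0,0,0,-1,0.16,0,-0.34,0,0,0,-1,0.17,0,-0.38,0,0,0,-1,0.17,0,-0.4,0,0,0,-1]

```text
time: 23.4
position: [0.4566, 0.0803, 0.2792]
tool_rot: [0.419, 3.113, 0.001]
ft_force: [-0.1, 0.1, -0.1]
grip_width: 0.006
grip_force: 0.0
```

Run:
```python
from h import *
from bench import ctrl
import cv2
p=np.array([.6013,.0091,0,-.2701])
s=ctrl.get_state(); print(s['position'],s['ft_force'],s['time'])
a=ctrl.get_image("side")["pixels"][:,:,::-1][190:310,220:340]
b=ctrl.get_image("scene")["pixels"][:,:,::-1][180:300,240:380]
cv2.imwrite("pics/p4.png",cv2.resize(np.hstack([a,b]),None,fx=3,fy=3,interpolation=2))
for y in(.03,.065): print(y,(proj('scene',cw([-.105,y,.13],p))-[240,180])*3+[360,0],(proj('side',cw([-.105,y,.13],p))-[220,190])*3)
```

```text
[0.45659242 0.08030282 0.27924325] [-0.07172621  0.0938924  -0.0552064 ] 23.4
0.03 [[572.38279098  83.21885234]] [[204.99240029 129.74103604]]
0.065 [[616.6525467   77.66899291]] [[204.3288382   99.61239334]]
```

View pics/p4.png

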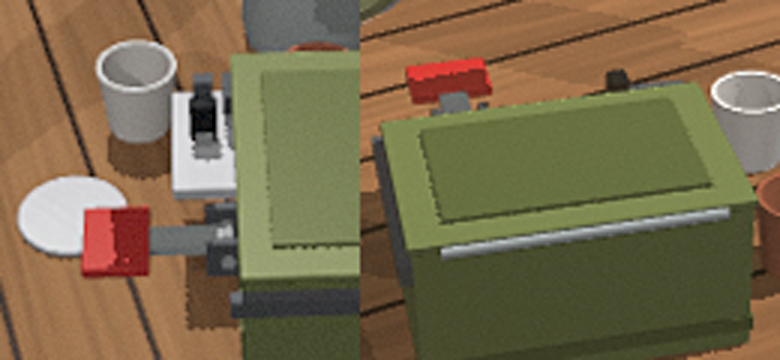

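The knob is now at (617,78) in the scene half, matching the predicted home position (617,78). The lid is shut, and the cups and coaster are where they were.

```bash
python3 -c "
from bench import ctrl;print(ctrl.close_job())"
```

```text
the job is handed in; nothing more can be done
None
```

The job is done and handed in: I held the lid wide open (about 1.1 rad) for some 3 s, eased it shut over about 5 s by the lever, and pushed the latch fully home, with the cups, coaster, dallah and spare box left untouched.

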